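Seat a sensor post in a spring-plunger post holder

ROBOT

A 7-joint arm with a two-finger parallel gripper is mounted at the origin on a cart in front of the work surface, level with it; the furniture and walls round the work are solid. World frame = base frame: x ahead of the robot, y to its left, z up, the work surface at z = 0. Lengths are in m, angles in rad, forces in N, time in s.
With the tool pointing down it reaches from about 0.425 to 0.875 m from the base axis. Payload 8.4 kg.
Tool frame: the origin (TCP) lies between the finger pads; the fingertips stand 11 mm ahead of it and the grasp point (between the pads) lies 8 mm behind it (manip.tips_ahead is the z of the fingertips in the tool frame, in m); z points along the fingers, y is the direction in which the jaws open and shut (so a half turn about z gives the same grasp; the last joint's range is limited). The gripper opens to 85 mm and grips with 20 to 120 N. Pads are 22 mm wide; open, the fingers measure 114 mm over their backs; the gripper's body (76 mm by 85 mm) begins 54 mm behind the grasp point. The pads swing forward as they close: fully open they stand 13 mm farther back than shut.
Start: joints at [-1.442, 0.333, 0.04, 1.465, -0.013, 1.343, -0.059], TCP at [0.147, 0.633, 0.242] pointing down, gripper open.
Joint ranges: [-2.58, 2.58], [-0.38, 2.09], [-1.3, 1.39], [0.25, 2.4], [-1.5, 4.64], [0.08, 2.09], [-2.65, 2.65]. Speed limits (rad/s): [2.22, 2.22, 2.79, 2.79, 3.14, 3.14, 3.14].

INTERFACE

Orientations are given as a rotation vector (axis times angle).
In Python, from station import manip gives the robot as it stands. The module is installed in compiled form; this text tells all that it offers.
- The arm moves only by the shell command python3 -m jog 'ROWS'. ROWS is JSON, one flat list of numbers, 5 for each row, row after row: the opening, from 0 (shut) to 1 (fully open), then the shift along the tool's x, y, z in mm, then the turn about the tool's z in rad. In form: [claw, tx, ty, tz, twist, claw, tx, ty, tz, twist, ...]. A call has 1 to 20 rows; each row shifts and turns the commanded pose from where the row before left it, along the tool's axes as they then stand; what a row does not reach is not made up. A row lasts 1/10 s, in which the tool goes at most 50 mm and 8.59 degrees, less where a joint would pass 70% of its speed; a pose out of reach is approached as far as the arm can. A call with a gripper value outside its range is refused whole. The fingers move at their own pace and stop on an object; the grip force is fixed at half the most. Time passes only in rows, so rows that do not move let the fingers close. It gives the time, the measured TCP pose, the force and the opening at its end, in the units of the state.
- manip.get_obs(): the state, without advancing time (a new reading comes with each control period).
- manip.grab_frame(name): name is "scene" or "top" or "wrist"; returns a dict with "image" (400x640x3 uint8, red, green, blue), "z_map" (400x640 float32, m along the optical axis (not along the pixel's ray), 0 where there is no reading), "fx", "fy", "cx", "cy" (pixels), "D" ([k1, k2, p1, p2, k3] as OpenCV has them; the pictures are not rectified), "R" (3x3) and "t" (3): a world point X has camera coordinates R X + t; the wrist camera has in their place "hand_eye" (4x4, takes a point from camera to tool coordinates, whose origin is the TCP and whose axes are the flange's). Camera axes: x right, y down, z forward; pixel columns grow to the right and rows downward; lengths in m; the calibration is good to about 2 mm. A picture is of the moment at which its call begins: read the wrist's pose just before it.
- manip.sign_off(): hands the job in, once; it reports no verdict.
The state is a dict: "t": time; "qpos": joint angles; "joint_velocities": joint speeds; "effort": joint torques, N m; "position": TCP position; "tool_rot": TCP orientation; "ft_force": force on the tool from outside, world axes, zero at the start; "wrist_torque": the same for the moment, N m; "opening": finger opening in m.
Only numpy, scipy, OpenCV 4.12 (cv2) and the standard library are available. Lean on these libraries where they do the work, as an engineer would, in place of code of your own. Each camera call takes 0.05 s, during which the arm holds its last target. There are 200 camera calls.

TASK

Take the post with the black sensor head out of the parking rack and slide it down into the round post holder, with its lens looking the way the holder's yellow pointer points. Without jamming it, push it past the red-knobbed spring plunger at the side and on down until it bottoms on the height stop hidden in the bore, press it home there with a firm push (about 10 N on the stop, beyond the drag of the plunger; never 25 N), and let go, leaving it standing on the stop. Leave the blue-headed post and everything else where they are.

Things in the scene. Friction and masses are not known exactly. Their poses are not given: they have to be found in the camera images.
- sensor_grip (a point): centre of the black sensor head, the place to grip: a box 40 mm long (its x), 22 mm thick (its y, grip across this), 34 mm high (z up). A short round aluminium lens tube with green glass stands on its +x face, a plain dark stub on its -x face; on top a yellow square. The post starts nearly upright in one of the rack's two wells, head clear above the rack
- sensor_tip (a point): centre of the lower end of the sensor post's shank, 87 mm below the centre of the head; axes as the head's. The shank is round steel, 14 mm in diameter and 70 mm long below the head, the last 5 mm tapered to 9 mm
- sensor_lens (a point): centre of the lens front, 29 mm along +x from the centre of the sensor head
- sensor_post: the whole sensor post, about 0.35 kg; origin at the lower end of its shank, z up the shank, x towards the lens
- blank_grip (a point): centre of the head of the other post, same size but with a blue head and no lens, parked in the other well: leave it
- rack: aluminium block 56 x 156 x 48 mm fixed to the bench, origin under its centre; two loose upright square wells of 15.5 mm, 38 mm deep, at y = -50 and +50 mm in its frame. The posts stand on the bottoms of the wells
- holder: upright aluminium tube 32 mm in diameter on a round steel foot 72 mm in diameter, fixed to the bench, origin under its centre, z up. Its mouth is at z = 75 mm. The brass and red-knobbed spring plunger stands out level on its -y side to 40 mm from the axis, at z = 59 mm. A yellow pointer on the foot sticks out to 56 mm on its +x side (a yellow stripe runs up the tube there): the lens must look this way
- bore_mouth (a point): centre of the mouth of the holder's 16 mm bore, at the top of the tube (75 mm above the bench); axes as the holder's
- plunger (a joint): spring plunger, in m: 0 = out, its ball nose (4 mm radius) about 4 mm into the bore, 16 mm below the mouth; grows as the post pushes it back, to 0.0007 to 0.003 with the shank beside it (limit 0.006). Spring 9 N at 0, plus 1.5 N per mm. An upright post rides over it at some 3 to 10 N of push, then drags at 2 to 6 N all the way; a leaning one jams harder
- stop: foot of the height stop inside the holder's bore (origin 9 mm above the bench, fixed). The stop it carries was set by the last user: its face lies anywhere from 32 to 54 mm below the mouth, cannot be seen and is not measured. The face is a sprung rubber pad that gives 1 mm per 4 N and goes hard after 5 mm (20 N)
- red_jar: white sample jar with red lid, 49 mm across, 57 mm tall, loose, origin at the centre of its underside: leave it
- brown_bottle: brown bottle with white cap, 44 mm across, 92 mm tall, loose, origin at the centre of its underside: leave it
Things that resemble listed ones, but are neither listed nor needed, are in the scene too. Of the things that look like the sensor_post, the larger one is meant.

How it is judged:
On the way:
1. the sensor post is pressed against the hidden stop in the holder with at least 6 N (contact force between sensor_post and stop above 6 N and horizontal distance between sensor_tip and bore_mouth below 0.004 m), for 0.1 s.
At the end, for the whole second after the job is handed in: The sensor post stands released and still in the holder, within 4 mm of the bore axis, upright within 0.1 rad, tip 29 mm or more below the mouth and on the stop (over 0.2 N), plunger pressed back over 0.3 mm, lens the way of the yellow pointer within 0.26 rad (contact force between sensor_post and stop above 0.2 N and horizontal distance between sensor_tip and bore_mouth below 0.004 m and z of sensor_tip in the frame of bore_mouth below -0.029 m and value of joint plunger above 0.0003 m and angle between sensor_post's own z axis and vertical below 0.1 rad and angle between the x axis of sensor_post and the x axis of holder, either way round below 0.26 rad and x of sensor_lens in the frame of holder above 0.015 m and linear speed of sensor_post below 0.01 m/s); the robot touches nothing.
It fails at once if the sensor post is pressed on the stop with more than 25 N (contact force between sensor_post and stop above 25 N).
It fails at once if the sensor post is jammed on the holder with more than 80 N in all (contact force between sensor_post and holder above 80 N).
It fails at once if the blue-headed post is displaced by more than 15 mm (distance of blank_grip from where it was at the start of the episode above 0.015 m).
It fails at once if the red-lidded jar or the brown bottle is displaced by more than 20 mm (distance of any of red_jar, brown_bottle from where it was at the start of the episode above 0.02 m).
It also fails if it takes over 69 s, if anything falls off the work surface, if the arm or the gripper's body presses on something with over 40 N, if the wrist force passes 120 N, or if a joint passes its speed limit or range.

## Working session

There is one attempt and no reset: what is moved stays moved. The work goes in short steps, Python scripts to look and compute and a shell command to move; the robot and the scene stay as the last step left them, time stands still between calls to the robot, and variables do not carry over. Pictures are saved under pics/ and viewed, about 8 in all and at most 12, crops included, and the job is handed in when it is done.

```bash
mkdir -p pics; cat > h.py <<'E'
import numpy as np, cv2, pickle
from station import manip
from scipy.spatial.transform import Rotation as Ro
def cap(n):
    o=manip.get_obs(); f=manip.grab_frame(n); f=dict(f); f['obs']=o
    if 'hand_eye' in f:
        T=np.eye(4); T[:3,:3]=Ro.from_rotvec(o['tool_rot']).as_matrix(); T[:3,3]=o['position']
        W=T@np.array(f['hand_eye']); f['R']=W[:3,:3].T; f['t']=-W[:3,:3].T@W[:3,3]
    pickle.dump(f,open(n+'.pkl','wb')); return f
def load(n): return pickle.load(open(n+'.pkl','rb'))
def K(f): return np.array([[f['fx'],0,f['cx']],[0,f['fy'],f['cy']],[0,0,1.]])
def ray(f,px):
    p=cv2.undistortPoints(np.float32(px).reshape(-1,1,2),K(f),np.array(f['D'],float)).reshape(-1,2)
    R=np.array(f['R']);t=np.array(f['t']); return -R.T@t, np.c_[p,np.ones(len(p))]@R
def onz(f,px,z):
    c,d=ray(f,px); return c+d*((z-c[2])/d[:,2])[:,None]
def bydepth(f,px):
    c,d=ray(f,px); px=np.int32(px).reshape(-1,2); return c+d*f['z_map'][px[:,1],px[:,0]][:,None]
def proj(f,X):
    return cv2.projectPoints(np.float64(X).reshape(-1,3),cv2.Rodrigues(np.array(f['R']))[0],np.array(f['t'],float),K(f),np.array(f['D'],float))[0].reshape(-1,2)
def save(f,name,crop=None,s=1):
    im=f['image'][...,::-1]
    if crop: im=im[crop[1]:crop[3],crop[0]:crop[2]]
    cv2.imwrite('pics/'+name,cv2.resize(im,None,fx=s,fy=s,interpolation=cv2.INTER_CUBIC))
E
python3 - <<'E'
from h import *
a=cap('scene');b=cap('top');w=cap('wrist')
im=np.vstack([np.hstack([cv2.resize(b['image'],(400,250)),cv2.resize(w['image'],(400,250))])])
save(a,'scene1.png');save(b,'top1.png',s=1.25)
o=b['obs'];print(o['position'],o['tool_rot'],o['opening'],o['ft_force'],o['t'])
for f in(a,b,w):print(-np.array(f['R']).T@f['t'],np.array(f['R'])[2],f['fx'])
E
```

```text
[0.14671691 0.63279943 0.24146194] [-3.57007893e-01 -3.12118907e+00  2.38797198e-03] 0.08484212938226762 [ 0.09271697 -0.43927312 -0.751939  ] 0.05
[ 0.17110451 -0.24746207  0.91312188] [ 0.44644755  0.26932769 -0.85331541] 517.4990213951115
[ 0.43171146 -0.01959526  1.05338668] [ 0.19285633 -0.00191843 -0.98122513] 431.91301937657056
[0.06973923 0.65168367 0.37221908] [ 0.30117415 -0.07085313 -0.95093321] 319.071223229932
```

View pics/scene1.png

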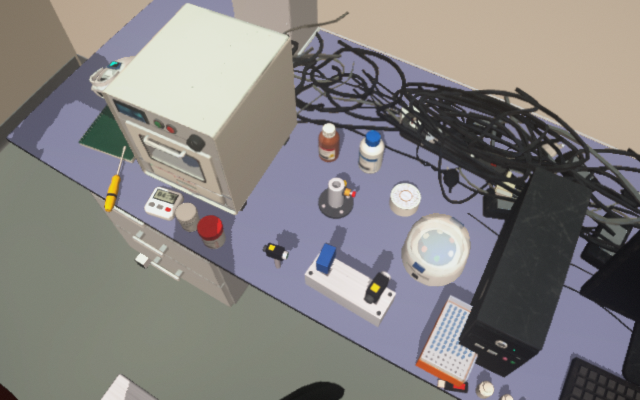

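View pics/top1.png

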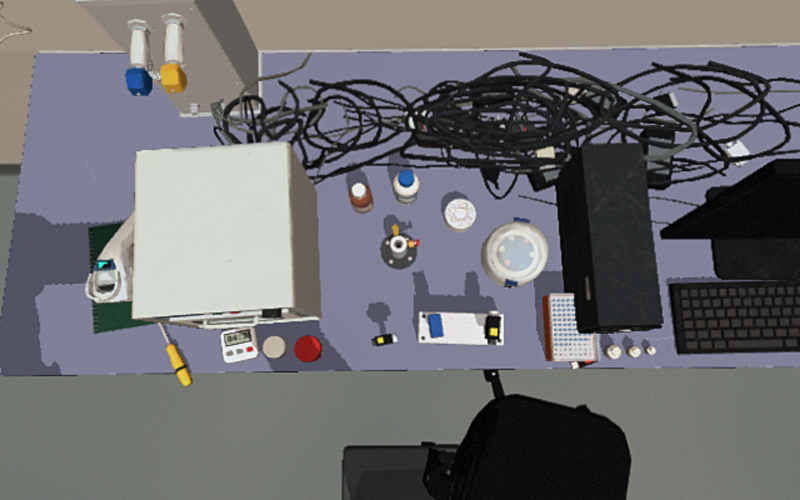

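The pictures show two candidates for the sensor post: a black head with a yellow square in the rack (scene (377,288), top (394,262)), and a smaller loose one on the bench (scene (277,251), top (307,272)). The one in the rack is larger and parked in a well, so it fits the description. The holder is at scene (337,195). I'll confirm with an enlarged crop.

```bash
python3 - <<'E'
from h import *
a=load('scene');b=load('top')
A=cv2.resize(a['image'][165:325,255:405],None,fx=2.65,fy=2.65,interpolation=2)
B=cv2.resize(b['image'][170:290,290:410],None,fx=3.3,fy=3.53,interpolation=2)
h=min(len(A),len(B));cv2.imwrite('pics/crop1.png',np.hstack([A[:h],B[:h]])[...,::-1]);print(A.shape,B.shape)
for n,f,box in(('scene',a,(255,165,405,325)),('top',b,(290,170,410,290))):
    x0,y0,x1,y1=box; hsv=cv2.cvtColor(f['image'],cv2.COLOR_RGB2HSV)
    for c,lo,hi in(('yel',(18,110,90),(36,255,255)),('blue',(105,150,40),(120,255,255)),('red',(0,150,80),(8,255,255))):
        m=cv2.inRange(hsv,lo,hi); M=np.zeros_like(m);M[y0:y1,x0:x1]=m[y0:y1,x0:x1]
        k,_,st,ce=cv2.connectedComponentsWithStats(M)
        for i in range(1,k):
            if st[i,4]>5: print(n,c,ce[i].round(1),st[i,4],bydepth(f,[ce[i]]).round(4))
E
```

```text
(424, 398, 3) (424, 396, 3)
scene yel [345.  182.2] 12 [[0.6869 0.0011 0.0073]]
scene yel [346.8 191.6] 21 [[ 0.6373 -0.0278  0.0647]]
scene yel [271.2 247.2] 39 [[0.4604 0.0288 0.0833]]
scene yel [374.6 287.4] 71 [[ 0.4721 -0.167   0.1143]]
scene blue [325.6 255.5] 259 [[ 0.4825 -0.0692  0.1131]]
scene red [353. 194.] 7 [[ 0.6399 -0.04    0.0621]]
top yel [316.  183.6] 39 [[0.6817 0.0033 0.0102]]
top yel [328.5 194.8] 13 [[ 0.6414 -0.0271  0.0641]]
top yel [394.6 265. ] 40 [[ 0.4749 -0.1666  0.1167]]
top yel [304.  271.8] 25 [[0.4637 0.0297 0.0808]]
top blue [406.8 225.5] 13 [[ 0.5677 -0.2077  0.0593]]
top blue [347.9 260.1] 159 [[ 0.4865 -0.0667  0.1152]]
top red [333.4 193.7] 7 [[ 0.6437 -0.0386  0.0653]]
```

View pics/crop1.png

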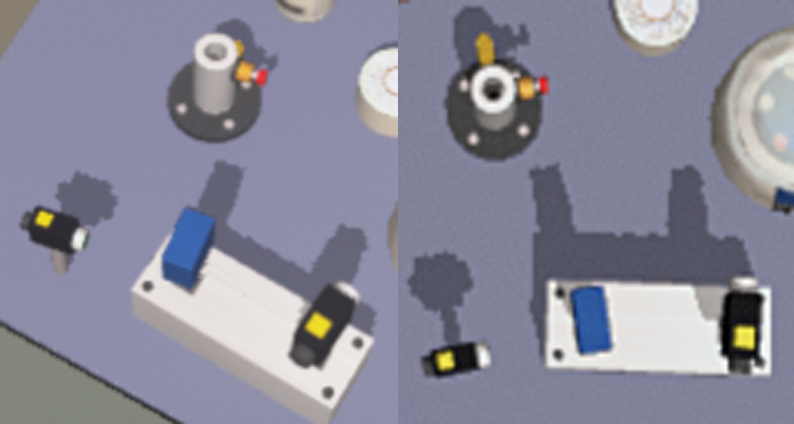

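The crop confirms it. The rack's right-hand post has the large black head with the yellow square, lens pointing up (+x) in the top view. The small one at lower left stands loose on the bench and is the decoy. The holder's pointer also points about +x, with the plunger to -y. Next I'll measure precisely.

```bash
python3 - <<'E'
from h import *
for n in('scene','top'):
    f=load(n); v,u=np.mgrid[0:400,0:640]; px=np.c_[u.ravel(),v.ravel()]; P=bydepth(f,px); I=f['image'].reshape(-1,3)
    ok=f['z_map'].ravel()>0
    def sel(c,r,z0,z1): return ok&(np.hypot(P[:,0]-c[0],P[:,1]-c[1])<r)&(P[:,2]>z0)&(P[:,2]<z1)
    for nm,c in(('head',(.485,-.167)),('blue',(.485,-.067))):
        s=sel(c,.045,.106,.124); q=P[s]; r=cv2.minAreaRect(np.float32(q[:,:2]*1000)); print(n,nm,s.sum(),np.round(r[0],1),np.round(r[1],1),round(r[2],1),'z',np.median(q[:,2]).round(4))
    s=sel((.64,0.),.03,.069,.082); q=P[s]; r=cv2.minEnclosingCircle(np.float32(q[:,:2]*1000)); print('mouth',s.sum(),r,q.mean(0).round(4), np.median(q[:,2]))
    s=sel((.64,0),.045,.002,.02); q=P[s];print('foot',s.sum(),cv2.minEnclosingCircle(np.float32(q[:,:2]*1000)))
    s=ok&(P[:,0]>.44)&(P[:,0]<.55)&(P[:,1]<-.03)&(P[:,1]>-.21)&(P[:,2]>.04)&(P[:,2]<.056); r=cv2.minAreaRect(np.float32(P[s,:2]*1000)); print('rack',s.sum(),r,np.median(P[s,2]))
    hsv=cv2.cvtColor(f['image'],cv2.COLOR_RGB2HSV)
    gr=f['image'].min(-1)
    # bright ring of the tube mouth -> plane z=.075
    c=proj(f,[.64,0,.075])[0]; m=(gr>120).astype(np.uint8); box=np.zeros_like(m); x,y=c.astype(int); box[y-12:y+12,x-12:x+12]=1
    print('c',c)
E
```

```text
scene head 327 [ 481.1 -167.6] [22.5 51.9] 83.7 z 0.1123
scene blue 305 [484.2 -68.3] [40.7 23. ] 7.6 z 0.1125
mouth 161 ((637.7557983398438, -4.6881279945373535), 16.505216598510742) [ 0.6368 -0.0046  0.0731] 0.07302575980689974
foot 621 ((639.9150390625, -0.13725411891937256), 44.81248474121094)
rack 2096 ((482.04852294921875, -118.04168701171875), (155.81643676757812, 57.80183792114258), 87.52446746826172) 0.046806290145519514
c [334.88596074 181.6694241 ]
top head 210 [ 482.1 -167.8] [21.9 56.7] 84.3 z 0.1131
top blue 186 [486.6 -68.2] [39.5 21.9] 7.1 z 0.1136
mouth 111 ((638.78955078125, -4.039031505584717), 15.593181610107422) [ 0.6388 -0.0044  0.0742] 0.07434022899744086
foot 510 ((639.8399047851562, 0.5455443859100342), 44.51869201660156)
rack 1170 ((484.64056396484375, -117.79161834716797), (155.07203674316406, 56.15927505493164), 87.60614776611328) 0.04749219673989391
c [316.86912295 194.58642283]
```

```bash
python3 - <<'E'
from h import *
G={}
for n in('scene','top'):
    f=load(n); v,u=np.mgrid[0:400,0:640]; P=bydepth(f,np.c_[u.ravel(),v.ravel()]); ok=f['z_map'].ravel()>0
    for p in P[ok]:
        k=(int(np.floor(p[0]/.05)),int(np.floor(p[1]/.05))); G[k]=max(G.get(k,-9),p[2])
ys=range(14,-7,-1); print('x\\y  '+' '.join('%5.2f'%(y*.05) for y in ys))
for x in range(2,16): print('%5.2f'%(x*.05),' '.join('%5d'%(G[(x,y)]*1000) if (x,y) in G else '    .' for y in ys))
o=manip.get_obs();R=Ro.from_rotvec(o['tool_rot']).as_matrix();print(R.round(3),o['qpos'])
E
```

```text
x\y   0.70  0.65  0.60  0.55  0.50  0.45  0.40  0.35  0.30  0.25  0.20  0.15  0.10  0.05  0.00 -0.05 -0.10 -0.15 -0.20 -0.25 -0.30
 0.10  -735  -735  -737  -737  -736  -737  -737  -735  -737  -735  -739     2     3     2  -299  -296  -294  -646  -292  -293  -294
 0.15  -738  -736  -736  -736  -739  -738  -738  -734  -738  -732  -737  -642  -638  -639  -640  -153    72    71  -290  -290  -295
 0.20  -736  -738  -738  -736  -733  -734  -733  -737  -735  -735  -729  -736  -737  -737  -737  -737    71   111  -740  -293  -293
 0.25  -734  -737  -736  -736  -735  -738  -734  -736  -733  -735  -736  -734  -737  -738  -737  -738  -736    95    85  -290  -290
 0.30  -736  -737  -735  -737  -732  -736  -736  -735  -734  -738  -737  -735  -740  -735  -737  -735  -739    56    66  -281  -278
 0.35  -736  -738  -734  -733  -737  -739    21    24  -735  -738  -732  -731  -736  -739  -737  -736  -739  -737  -738  -738  -659
 0.40     6     7     7     7     7     8    25    24    19    20    56    61    60     6     5     7     5     5    42     6    68
 0.45     6     6     6    14    14    14    
[... 337 characters left out ...]
9   102    99
 0.60     7     7    12    16     .   224   234   285   285   286   286   285   279     6    77    78     6     5   103   105   103
 0.65     7     6    14    16    13     .   200   286   286   287   286   286   266     5    75    77    33    37    99   102    98
 0.70     7     7     6     7    13     .     .   285   286   286   286   285     5    95    71   102    35    37   103    47    10
 0.75     7     8     6     7     7     .     .     .     .   282   284   283   116   120    77   146   134   131   138   141   142
[[-0.974  0.226 -0.   ]
 [ 0.226  0.974 -0.001]
 [-0.    -0.001 -1.   ]] [-1.44217932  0.33374273  0.03988456  1.46602968 -0.01336065  1.3432471
 -0.05854997]
```

Oven top is at z 0.285, so I'll raise to 0.37 first, then arc over to the rack.

```bash
python3 -m jog '[1,0,0,-43,0, 1,0,0,-43,0, 1,0,0,-43,0, 1,-30,-28,0,0, 1,-30,-28,0,0, 1,-30,-28,0,0, 1,-30,-28,0,0, 1,-30,-28,0,0, 1,-30,-28,0,0, 1,-30,-28,0,0, 1,-30,-28,0,0]' && python3 -m jog '[1,-25,-30,0,0, 1,-25,-30,0,0, 1,-25,-30,0,0, 1,-25,-30,0,0, 1,-25,-30,0,0, 1,-25,-30,0,0, 1,-25,-30,0,0, 1,-25,-30,0,0, 0.7,-11,-40,0,0, 0.7,-11,-40,0,0, 0.7,-11,-40,0,0, 0.7,-11,-40,0,0, 0.7,-11,-40,0,0, 0.7,-11,-40,0,0, 0.7,0,0,0,-0.12, 0.7,0,0,40,0, 0.7,0,0,40,0, 0.7,0,0,40,0, 0.7,0,0,0,0, 0.7,0,0,0,0]'
```

```text
t: 1.25
position: [0.3307, 0.3591, 0.3712]
tool_rot: [-0.357, -3.121, 0.0]
ft_force: [0.8, -0.0, 0.3]
opening: 0.0851
t: 3.25
position: [0.4806, -0.1671, 0.2521]
tool_rot: [-0.17, -3.136, 0.001]
ft_force: [0.2, 0.1, 0.5]
opening: 0.0601
```

```bash
python3 - <<'E'
from h import *
f=cap('wrist'); save(f,'w1.png')
v,u=np.mgrid[0:400,0:640]; P=bydepth(f,np.c_[u.ravel(),v.ravel()]); z=f['z_map'].ravel()
I=f['image'].reshape(-1,3)
for lo,hi in((.105,.125),):
    s=(z>0)&(np.hypot(P[:,0]-.482,P[:,1]+.167)<.045)&(P[:,2]>lo)&(P[:,2]<hi); q=P[s]
    print(s.sum(),cv2.minAreaRect(np.float32(q[:,:2]*1000)),np.median(q[:,2]))
    print('px',u.ravel()[s].min(),u.ravel()[s].max(),v.ravel()[s].min(),v.ravel()[s].max())
s=(z>0)&(abs(P[:,0]-.482)<.06)&(abs(P[:,1]+.118)<.1)&(P[:,2]>.042)&(P[:,2]<.054);print('rack',s.sum(),cv2.minAreaRect(np.float32(P[s,:2]*1000)))
print(proj(f,[[.482,-.168,.114]]))
o=f['obs'];R=Ro.from_rotvec(o['tool_rot']).as_matrix();print(R.round(4))
E
```

```text
1137 ((483.18023681640625, -168.31924438476562), (21.369829177856445, 57.43499755859375), 84.32408142089844) 0.1130512585957435
px 306 330 157 218
rack 5451 ((485.2663269042969, -117.48070526123047), (157.3603515625, 56.602474212646484), 87.43788146972656)
[[318.18766818 189.91174962]]
[[-9.942e-01  1.080e-01 -7.000e-04]
 [ 1.080e-01  9.942e-01 -5.000e-04]
 [ 7.000e-04 -6.000e-04 -1.000e+00]]
```

View pics/w1.png

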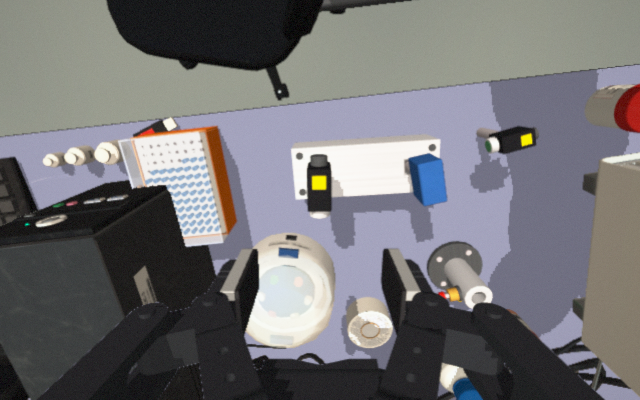

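The picture shows the open jaws above the rack, with the sensor head at (318,190) and lens away from the base. The blue head is at (427,180) and the holder at (465,280). The measured head yaw of -5.7° matches the tool, so I'll descend and grip.

```bash
python3 -m jog '[0.7,-2.6,-0.7,30,0, 0.7,0,0,40,0, 0.7,0,0,40,0, 0.7,0,0,30,0, 0.7,0,0,15,0, 0.7,0,0,8,0, 0.7,0,0,0,0, 0,0,0,0,0, 0,0,0,0,0, 0,0,0,0,0, 0,0,0,0,0, 0,0,0,0,0, 0,0,0,0,0, 0,0,0,0,0, 0,0,0,0,0]'
```

```text
t: 4.8
position: [0.4841, -0.1682, 0.0895]
tool_rot: [0.169, 3.135, 0.0]
ft_force: [-0.8, -1.5, 7.2]
opening: 0.0212
```

```bash
python3 -m jog '[0,0,0,-8,0, 0,0,0,-15,0, 0,0,0,-20,0, 0,0,0,-20,0, 0,0,0,-20,0, 0,0,0,-20,0, 0,0,0,0,0, 0,0,0,0,0]'
```

```text
t: 5.6
position: [0.4831, -0.1677, 0.1916]
tool_rot: [0.169, 3.136, 0.001]
ft_force: [-0.2, -0.0, -4.0]
opening: 0.0212
```

Gripped: opening is 21 mm and it lifts about 4 N. Next I'll carry it over the holder and turn to about +6°.

```bash
python3 -m jog '[0,-23,30,0,0, 0,-23,30,0,0, 0,-23,30,0,0, 0,-23,30,0,0, 0,-22,30,0,0, 0,-22,29,0,0, 0,0,0,0,-0.1, 0,0,0,0,-0.1, 0,0,0,0,0, 0,0,0,0,0, 0,0,0,0,0]'; python3 - <<'E'
from h import *
a=cap('scene');b=cap('top');w=cap('wrist')
p=np.array(a['obs']['position']);print(p,a['obs']['tool_rot'])
def crop(f,r,S):
    u=proj(f,[p[0],p[1],.11])[0].astype(int); x,y=u; x0=max(x-r,0);y0=max(y-r,0); print(x0,y0)
    return cv2.resize(f['image'][y0:y0+2*r,x0:x0+2*r],(S,S),interpolation=2)
cv2.imwrite('pics/c2.png',np.hstack([crop(a,50,400),crop(b,50,400)])[...,::-1])
for n,f in(('scene',a),('top',b),('wrist',w)):
    v,u=np.mgrid[0:400,0:640]; P=bydepth(f,np.c_[u.ravel(),v.ravel()]); z=f['z_map'].ravel();I=f['image'].reshape(-1,3)
    s=(z>0)&(np.hypot(P[:,0]-p[0],P[:,1]-p[1])<.02)&(P[:,2]>.115)&(P[:,2]<.165);print(n,'shank',s.sum())
    for z0 in np.arange(.115,.18,.008):
        k=s&(P[:,2]>z0)&(P[:,2]<z0+.008)
        if k.sum()>2: print(round(z0+.004,3),k.sum(),P[k].mean(0).round(4))
    hsv=cv2.cvtColor(f['image'],cv2.COLOR_RGB2HSV).reshape(-1,3)
    near=(z>0)&(np.hypot(P[:,0]-.64,P[:,1])<.065)
    k=near&(P[:,2]<.02)&(hsv[:,0]>18)&(hsv[:,0]<36)&(hsv[:,1]>110)&(hsv[:,2]>60)
    if k.sum(): print('pointer',k.sum(),P[k].mean(0).round(4))
    k=near&(P[:,2]<.08)&(P[:,2]>.04)&((hsv[:,0]<6)|(hsv[:,0]>175))&(hsv[:,1]>140)
    if k.sum(): print('knob',k.sum(),P[k].mean(0).round(4))
    k=near&(P[:,2]<.079)&(P[:,2]>.068)
    if k.sum()>5: print('mouth',k.sum(),P[k].mean(0).round(4),cv2.minEnclosingCircle(np.float32(P[k,:2]*1000)))
E
```

```text
t: 6.7
position: [0.6373, -0.0048, 0.1909]
tool_rot: [0.14, -3.138, 0.0]
ft_force: [0.6, -0.6, -2.4]
opening: 0.0215
[ 0.63733633 -0.0047957   0.1908688 ] [ 1.40379908e-01 -3.13765274e+00  3.99383728e-05]
286 123
268 142
scene shank 109
0.119 17 [ 0.6291 -0.0075  0.1189]
0.127 14 [ 0.6294 -0.0075  0.1266]
0.135 22 [ 0.6294 -0.008   0.1344]
0.143 21 [ 0.6293 -0.0075  0.1432]
0.151 19 [ 0.6299 -0.0077  0.1511]
0.159 15 [ 0.6302 -0.0084  0.1581]
pointer 10 [6.863e-01 5.000e-04 7.600e-03]
knob 15 [ 0.6406 -0.0405  0.0616]
mouth 161 [ 0.6369 -0.0045  0.073 ] ((637.0800170898438, -4.120600700378418), 16.555753707885742)
top shank 0
wrist shank 161
0.119 76 [ 0.6311 -0.005   0.1193]
0.127 72 [ 0.6306 -0.0054  0.1269]
0.135 13 [ 0.6299 -0.0049  0.1322]
knob 83 [ 0.6441 -0.0386  0.0623]
mouth 698 [ 0.6362 -0.0039  0.0736] ((640.743896484375, -4.400809288024902), 16.732418060302734)
```

View pics/c2.png

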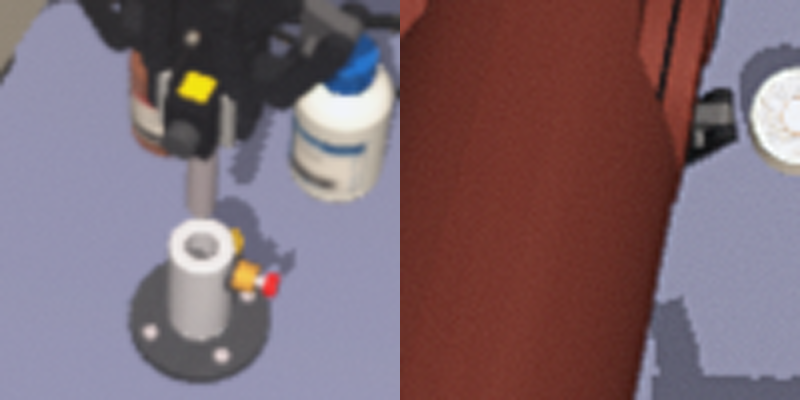

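The scene crop shows the shank about 37 mm above the tube and laterally in line with the bore (shank column ≈202, bore ≈203). The lens is hidden on the far side (+x), the same way as the pointer. The fore-aft alignment still needs the wrist view.

```bash
python3 - <<'E'
from h import *
w=load('wrist');a=load('scene')
m=proj(w,[.638,-.0044,.075])[0];print(m, proj(w,[.6373,-.0048,.112]))
x,y=m.astype(int)
cv2.imwrite('pics/c3.png',np.hstack([cv2.resize(w['image'][y-45:y+35,x-40:x+40],(400,400),interpolation=2),cv2.resize(a['image'][150:200,311:361],(400,400),interpolation=2)])[...,::-1]);print(x-40,y-45)
E
```

```text
[319.24605118 196.31042661] [[318.68655539 211.46712846]]
279 151
```

View pics/c3.png

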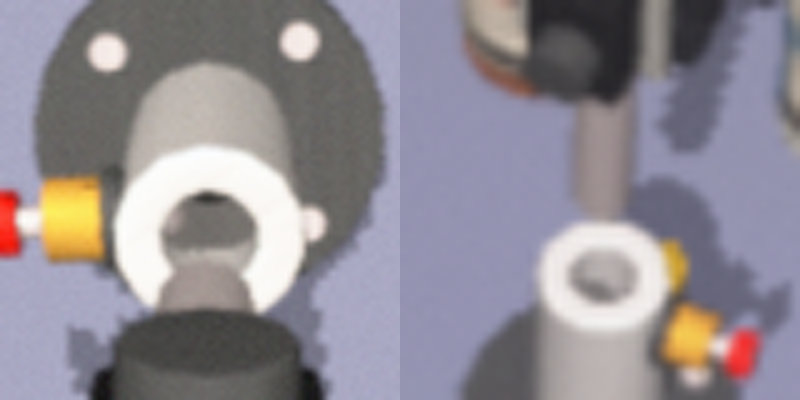

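```bash
python3 - <<'E'
from h import *
w=load('wrist');a=load('scene')
W=lambda c,r:(279+(c+.5)/5-.5,151+(r+.5)/5-.5)
S=lambda c,r:(311+(c+.5)/8-.5,150+(r+.5)/8-.5)
mw=onz(w,[W(210,236)],.075)[0];ms=onz(a,[S(202.5,275)],.075)[0]
print('mouth wrist',mw.round(4),'scene',ms.round(4))
# where image rows hit predicted tip etc. 
p=np.array([.6373,-.0048])
for z in(.112,.12,.13,.14,.15): print(z,(proj(a,[*p,z])[0]-[311,150]+.5)*8-.5,(proj(w,[*p,z])[0]-[279,151]+.5)*5-.5)
# tip, wrist: disc edge nearest -x
print('tip -x edge',onz(w,[W(206,263)],.112)[0].round(4),'tip sides',onz(w,[W(161,290),W(252,290)],.117).round(4))
ga=cv2.cvtColor(a['image'],cv2.COLOR_RGB2GRAY); 
for r in range(164,182): print(r,ga[r,328:346])
E
```

```text
mouth wrist [ 0.6392 -0.0032  0.075 ] scene [ 0.6365 -0.0041  0.075 ]
0.112 [209.27821904 188.58696194] [200.43277695 304.33564228]
0.12 [209.86591773 169.47943946] [200.24371638 325.0761493 ]
0.13 [210.61131679 145.20924023] [199.9878054  353.14842629]
0.14 [211.36894124 120.50013995] [199.70718937 383.92819701]
0.15 [212.13906821  95.34083586] [199.3981054  417.82744425]
tip -x edge [ 0.6311 -0.0046  0.112 ] tip sides [[ 0.6338 -0.0105  0.117 ]
 [ 0.6327  0.0019  0.117 ]]
164 [149 149 148 148 141 131 141 147 145 141 139 126 126 147 148 137 115 104]
165 [150 150 150 150 141 131 140 149 148 146 138 126 126 147 141 120 104 102]
166 [151 151 150 145 136 132 142 148 149 146 139 125 125 148 146 131 110 103]
167 [150 150 150 145 133 131 143 147 149 145 136 125 129 147 150 145 129 105]
168 [149 150 151 145 134 132 142 147 149 145 137 123 131 148 151 151 137 112]
169 [150 149 150 145 134 133 143 147 148 145 135 124 130 149 150 149 147 140]
170 [151 150 149 146 134 134 142 148 149 144 134 122 130 148 150 151 150 148]
171 [151 151 150 146 135 134 142 148 149 144 134 121 130 147 147 146 146 149]
172 [152 151 151 145 136 135 143 148 148 144 131 121 131 138 120 118 120 128]
173 [150 152 150 147 135 135 144 147 148 143 131 115 110 112 106 106 106 110]
174 [150 150 152 146 137 138 143 147 149 143 129 110 103 103 103 103 104 104]
175 [151 151 150 149 147 143 144 148 147 142 131 109 104 105 105 104 105 104]
176 [151 151 150 150 149 148 146 148 149 141 130 108 102 104 105 103 105 103]
177 [152 151 151 152 158 165 168 168 167 152 145 131 114 106 103 104 103 104]
178 [151 151 154 169 197 220 225 225 225 223 221 208 171 134 110 104 103 105]
179 [153 157 179 211 230 234 236 235 235 235 234 232 224 203 152 114 109 109]
180 [160 190 222 231 235 235 235 232 232 233 236 235 234 229 206 159 144 137]
181 [171 213 232 234 232 220 198 195 199 198 206 225 235 235 229 206 165 149]
```

Both views agree that the tip needs about +3.6 mm in x and +1.2 mm in y. I'll correct that and descend to 8 mm below the mouth, above the plunger.

```bash
python3 -m jog '[0,-3.7,0.9,0,0, 0,0,0,10,0, 0,0,0,10,0, 0,0,0,8,0, 0,0,0,5,0, 0,0,0,4,0, 0,0,0,0,0, 0,0,0,0,0]'; python3 -m jog '[0,0,0,4,0, 0,0,0,4,0, 0,0,0,0,0, 0,0,0,0,0]'; python3 -c "
from h import *
o=manip.get_obs();print(o['position'],o['ft_force'],o['wrist_torque'])
a=cap('scene');cv2.imwrite('pics/c4.png',cv2.resize(a['image'][125:205,300:370],None,fx=7,fy=7,interpolation=2)[...,::-1])"
```

```text
t: 7.65
position: [0.6414, -0.0034, 0.1545]
tool_rot: [-0.145, 3.138, -0.0]
ft_force: [0.9, -0.2, -3.0]
opening: 0.0217
t: 8.05
position: [0.6412, -0.0033, 0.1462]
tool_rot: [0.145, -3.138, 0.0]
ft_force: [0.3, 0.0, -2.6]
opening: 0.0214
[ 0.641227   -0.00334502  0.14619103] [ 0.29701347  0.00922113 -2.62245199] [0.00619595 0.0204094  0.05739845]
```

View pics/c4.png

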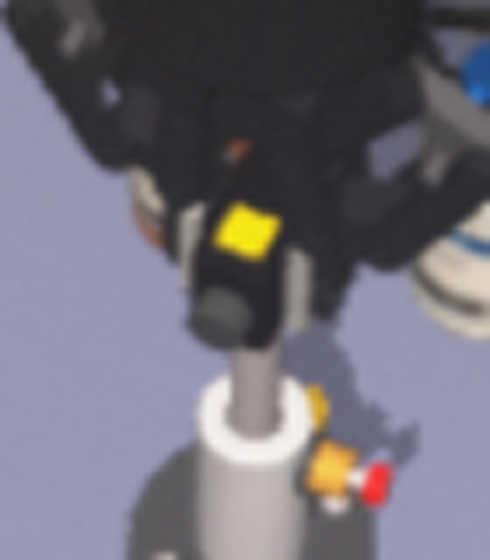

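The picture shows the tip in the bore and centred (shank ≈256, ring centre ≈256 in the crop), with no contact force. Pushing on past the plunger in small steps.

```bash
python3 -m jog '[0,0,0,2,0,0,0,0,2,0,0,0,0,0,0]'; python3 -m jog '[0,0,0,2,0,0,0,0,0,0]';python3 -m jog '[0,0,0,2,0,0,0,0,0,0]';python3 -m jog '[0,0,0,2,0,0,0,0,0,0]'
```

```text
t: 8.4
position: [0.6411, -0.0033, 0.142]
tool_rot: [0.145, -3.138, 0.0]
ft_force: [0.1, 0.9, -3.6]
opening: 0.0213
t: 8.6
position: [0.6411, -0.0033, 0.14]
tool_rot: [0.145, -3.138, 0.0]
ft_force: [-0.2, 0.5, -3.6]
opening: 0.0213
t: 8.8
position: [0.6414, -0.0028, 0.1382]
tool_rot: [-0.145, 3.138, 0.001]
ft_force: [0.3, 1.7, -3.1]
opening: 0.0214
t: 9.0
position: [0.6415, -0.0027, 0.1362]
tool_rot: [-0.145, 3.138, 0.001]
ft_force: [0.6, 3.3, -3.0]
opening: 0.0213
```

```bash
for i in 1; do python3 -m jog '[0,0,0,2,0,0,0,0,0,0]';python3 -m jog '[0,0,0,2,0,0,0,0,0,0]';python3 -m jog '[0,0,0,2,0,0,0,0,0,0]';python3 -m jog '[0,0,0,2,0,0,0,0,0,0]';python3 -m jog '[0,0,0,2,0,0,0,0,0,0]'; done | grep -E 'posi|force'
```

```text
position: [0.6414, -0.0027, 0.1342]
ft_force: [1.4, 3.7, -2.1]
position: [0.6418, -0.0028, 0.1332]
ft_force: [-1.3, 4.0, 5.2]
position: [0.6417, -0.0028, 0.131]
ft_force: [0.3, 3.4, 2.2]
position: [0.6416, -0.0028, 0.1286]
ft_force: [0.6, 4.7, -0.2]
position: [0.6416, -0.0028, 0.1264]
ft_force: [1.5, 4.4, -0.2]
```

The ball has ridden over (peak about +8 N) and drag is now about 3 N (Fz ≈ -0.2). Next I'll feel for the stop.

```bash
(python3 -m jog '[0,0,0,2,0,0,0,0,0,0]';python3 -m jog '[0,0,0,1.5,0,0,0,0,0,0]';python3 -m jog '[0,0,0,1.5,0,0,0,0,0,0]') | grep -E 'posi|force'
```

```text
position: [0.6415, -0.0028, 0.1243]
ft_force: [1.1, 4.7, -0.1]
position: [0.6416, -0.0029, 0.1229]
ft_force: [0.5, 4.4, 1.8]
position: [0.6416, -0.0029, 0.1214]
ft_force: [0.9, 5.2, 1.7]
```

```bash
(python3 -m jog '[0,0,0,1.5,0,0,0,0,0,0]';python3 -m jog '[0,0,0,1.5,0,0,0,0,0,0]') | grep -E 'posi|force'
```

```text
position: [0.6416, -0.0028, 0.12]
ft_force: [0.3, 5.2, 1.4]
position: [0.6416, -0.0028, 0.1185]
ft_force: [0.5, 5.4, 0.8]
```

```bash
(python3 -m jog '[0,0,0,1.5,0,0,0,0,0,0]';python3 -m jog '[0,0,0,1.5,0,0,0,0,0,0]') | grep -E 'posi|force'
```

```text
position: [0.6416, -0.0028, 0.117]
ft_force: [1.2, 5.3, 1.5]
position: [0.6416, -0.0028, 0.1154]
ft_force: [1.9, 5.7, 0.5]
```

```bash
(python3 -m jog '[0,0,0,1.5,0,0,0,0,0,0]';python3 -m jog '[0,0,0,1.5,0,0,0,0,0,0]') | grep -E 'posi|force'
```

```text
position: [0.6415, -0.0028, 0.1139]
ft_force: [0.8, 4.6, 0.8]
position: [0.6416, -0.0029, 0.1125]
ft_force: [0.6, 5.9, 1.6]
```

```bash
(python3 -m jog '[0,0,0,1.5,0,0,0,0,0,0]') | grep -E 'posi|force'
```

```text
position: [0.6416, -0.0028, 0.1111]
ft_force: [-0.1, 4.7, 2.8]
```

```bash
(python3 -m jog '[0,0,0,1,0,0,0,0,0,0]') | grep -E 'posi|force'
```

```text
position: [0.6417, -0.0028, 0.1106]
ft_force: [-1.2, 5.0, 8.7]
```

```bash
(python3 -m jog '[0,0,0,1,0,0,0,0,0,0]') | grep -E 'posi|force'
```

```text
position: [0.6417, -0.0029, 0.11]
ft_force: [-2.0, 5.6, 12.1]
```

```bash
(python3 -m jog '[0,0,0,1,0,0,0,0,0,0]') | grep -E 'posi|force'
```

```text
position: [0.6418, -0.0029, 0.1092]
ft_force: [-3.4, 5.5, 14.4]
```

The stop is found at about 43 mm below the mouth. Force is now about 13 N above the drag level. I'll hold, then release and rise.

```bash
python3 -m jog '[0,0,0,0,0,0,0,0,0,0,0,0,0,0,0]'; python3 -m jog '[0.6,0,0,0,0,0.6,0,0,0,0,0.6,0,0,0,0,0.6,0,0,0,0,0.6,0,0,0,0,0.6,0,0,0,0]'
```

```text
t: 12.9
position: [0.6418, -0.0029, 0.1091]
tool_rot: [-0.145, 3.137, 0.002]
ft_force: [-2.4, 5.5, 12.6]
opening: 0.0212
t: 13.5
position: [0.6413, -0.0035, 0.1077]
tool_rot: [0.145, -3.138, 0.0]
ft_force: [-0.3, -1.0, 1.1]
opening: 0.0512
```

Held at about 12 N and then opened. Rising straight up and checking.

```bash
python3 -m jog '[0.6,0,0,-5,0,0.6,0,0,-15,0,0.6,0,0,-30,0,0.6,0,0,-40,0,0.6,0,0,-40,0,0.6,40,0,0,0,0.6,40,0,0,0,0.6,0,0,0,0,0.6,0,0,0,0]'; python3 - <<'E'
from h import *
a=cap('scene');w=cap('wrist')
x,y=proj(w,[.64,-.004,.1])[0].astype(int)
A=cv2.resize(a['image'][125:205,300:370],(350,400),interpolation=2);x0=max(0,min(x-45,540));y0=max(0,min(y-50,300))
B=cv2.resize(w['image'][y0:y0+100,x0:x0+100],(400,400),interpolation=2);cv2.imwrite('pics/c5.png',np.hstack([A,B])[...,::-1])
for n,f in(('scene',a),('wrist',w)):
    v,u=np.mgrid[0:400,0:640]; P=bydepth(f,np.c_[u.ravel(),v.ravel()]); z=f['z_map'].ravel()
    s=(z>0)&(np.hypot(P[:,0]-.641,P[:,1]+.003)<.045)&(P[:,2]>.123)&(P[:,2]<.16); h=cv2.minAreaRect(np.float32(P[s,:2]*1000)); print(n,s.sum(),h,np.median(P[s,2]))
    s=s&(abs(P[:,2]-np.median(P[s,2]))<.008)&(abs(P[:,0]-.641)<.018);q=P[s];c=np.linalg.lstsq(np.c_[q[:,:2],np.ones(len(q))],q[:,2],rcond=None)[0];print('top-plane slopes',c[:2])
E
```

```text
t: 14.4
position: [0.5615, -0.0105, 0.2393]
tool_rot: [-0.145, 3.136, 0.004]
ft_force: [0.7, 0.3, 0.2]
opening: 0.0513
scene 26 ((625.4589233398438, -4.54718017578125), (27.712390899658203, 22.423551559448242), 8.227349281311035) 0.1274042303255284
top-plane slopes [-0.15292856  0.27160683]
wrist 1250 ((641.3051147460938, -2.5477123260498047), (58.57633590698242, 22.04014778137207), 5.618220806121826) 0.13243697035759888
top-plane slopes [-0.01392635  0.0099157 ]
```

View pics/c5.png

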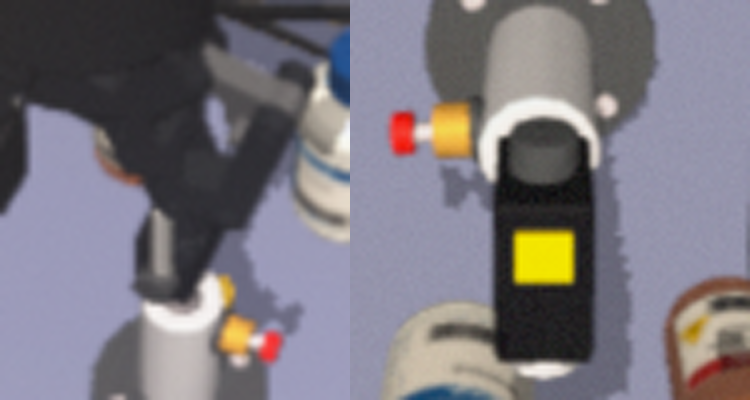

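The post is seated and upright (slopes about 0.01–0.014 rad), with the lens at +5.6° against a pointer at about +6°. The robot is clear of everything. Handing in.

```bash
python3 -c "
from station import manip
print(manip.get_obs()['ft_force'],manip.sign_off())"
```

```text
the job is handed in; nothing more can be done
[0.50276473 0.57001079 0.24965006] None
```

The sensor post is standing in the holder on the hidden stop, and the job is handed in at about 14.5 s of the 69 s allowed. I took the larger black-headed post from the rack. Both camera views showed the tip about 4 mm off the bore, so I corrected that before lowering it in.

- **Plunger and stop:** it rode over the plunger at about 8 N, then dragged at about 3–5 N. It met the stop about 43 mm below the mouth. I pressed it there at roughly 11–13 N beyond the drag, then let go.
- **Last checks:**
  - Lean is about 0.01–0.015 rad.
  - The lens yaw is 5.6°, against a pointer at about 6°.
  - The tip is about 45 mm below the mouth by the wrist depth image.
  - The arm is clear, with no load on the gripper.
- **What the checks do not cover:**
  - In the last scene picture the arm hid most of the head, so its top-face numbers were useless and I relied on the wrist view alone.
  - The contact force on the stop after release, and the plunger position, could not be measured directly. I inferred them from the seating depth.
  - I did not re-measure the blue-headed post, jar and bottle at the end. The moves kept clear of them.

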